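Turn round the drying bench

TASK

It is half-time at the pottery's drying bench, so turn everything round: make the beaker and the vase trade bats, parking one of them on the empty bat meanwhile, so that each ends upright in the middle of the bat the other one came from. Tip every plaster mould over the front batten of the slatted rack, so that it lies flat on its side on the battens with its pour hole facing away from the robot. Leave the other things on the bench where they are.

Things in the scene. Friction and masses are not known exactly. Their poses are not given: they have to be found in the camera images.
- rack: Slatted drying rack: 3 dark battens fixed to the bench, each 480 mm long (y), 22 wide (x), 8 high, covering x = 0..22, 44..66, 88..110 mm. Origin: bench level, mid-length of the front batten's front face (towards the robot), the stop against which moulds are tipped. x points away from the robot across the battens, y along them, z up. Place and yaw vary a little.
- beaker: Straight unglazed white beaker, open at the top, 85 mm high, 56 mm across at the foot, 60 mm at the rim, wall 5 mm, about 0.18 kg. Origin: centre of its underside; z up.
- vase: White bud vase, 102 mm high: pear-shaped body up to 74 mm wide at 25 mm height, narrowing to a slim neck 32 to 34 mm wide between 66 and 96 mm height, lip 40 mm wide at the top; about 0.24 kg. Origin: centre of its underside; z up.
- bat_beaker: Fixed dark round bat (disc) 144 mm across, 8 mm thick, on which the beaker stands at the start; the vase must end here. Origin: centre of the underside, at bench level.
- bat_vase: Fixed dark round bat, 144 mm across, 8 mm thick, on which the vase stands at the start; the beaker must end here. Origin: centre of the underside, at bench level.
- bat_spare: Fixed dark round bat, 144 mm across, 8 mm thick, empty at the start and at the end; parking place. Origin: centre of the underside, at bench level.
- talc: Bystander: white bottle with a blue cap, 52 mm across, 120 mm high, beyond the work. Origin: centre of its underside.
- sponge: Bystander: yellow block sponge, 70 x 110 x 35 mm, beyond the rack. Origin: centre of its underside.
- brush: Bystander: brush lying on the left of the bench.
- bowl: Bystander: white bowl 110 mm across, 50 mm high, at the right far side. Origin: centre of its underside.
- mould0: Plaster mould block, one of 2 or 3 alike (may be absent): 66 mm deep (its x), 100 wide (y), 96 high (z), about 0.7 kg. Starts upright on the bench, its near-rack face 2 to 7 cm before the front batten, a dark round pour hole (42 mm, painted on) in its top. Origin: centre of its underside; it turns with the block. At the start its x points towards the rack within 0.25 rad.
- mould0_center (a point): Centre of mould0, 48 mm from its underside along its z. Pushed low, the block slides; pushed near its top with its foot against the front batten, it tips over the batten's upper edge, passes balance at about 45 degrees and drops onto the battens, its foot end jutting about 2 cm out in front. Keep pushing on the near face, rising with it.
- mould0_mouth (a point): Centre of the pour-hole face of mould0, 96 mm from its underside along its z.
- mould1: Plaster mould block, one of 2 or 3 alike (may be absent): 66 mm deep (its x), 100 wide (y), 96 high (z), about 0.7 kg. Starts upright on the bench, its near-rack face 2 to 7 cm before the front batten, a dark round pour hole (42 mm, painted on) in its top. Origin: centre of its underside; it turns with the block. At the start its x points towards the rack within 0.25 rad.
- mould1_center (a point): Centre of mould1, 48 mm from its underside along its z. Pushed low, the block slides; pushed near its top with its foot against the front batten, it tips over the batten's upper edge, passes balance at about 45 degrees and drops onto the battens, its foot end jutting about 2 cm out in front. Keep pushing on the near face, rising with it.
- mould1_mouth (a point): Centre of the pour-hole face of mould1, 96 mm from its underside along its z.
- mould2: Plaster mould block, one of 2 or 3 alike (may be absent): 66 mm deep (its x), 100 wide (y), 96 high (z), about 0.7 kg. Starts upright on the bench, its near-rack face 2 to 7 cm before the front batten, a dark round pour hole (42 mm, painted on) in its top. Origin: centre of its underside; it turns with the block. At the start its x points towards the rack within 0.25 rad.
- mould2_center (a point): Centre of mould2, 48 mm from its underside along its z. Pushed low, the block slides; pushed near its top with its foot against the front batten, it tips over the batten's upper edge, passes balance at about 45 degrees and drops onto the battens, its foot end jutting about 2 cm out in front. Keep pushing on the near face, rising with it.
- mould2_mouth (a point): Centre of the pour-hole face of mould2, 96 mm from its underside along its z.
Mind the look-alikes: they are no part of the job. Leave any green or purple look-alike of the mould0 alone. What is shaped like the mould2 but red is not meant.

How it is judged (in metres and radians):
On the way:
1. the beaker or the vase stands upright on the spare bat, let go (((horizontal distance between beaker and bat_spare below 0.035 m and height (world z) of beaker between 0.003 and 0.013 m and angle between beaker's own z axis and vertical below 0.15 rad and linear speed of beaker below 0.03 m/s and contact force between the fingers and beaker below 0.3 N) or (horizontal distance between vase and bat_spare below 0.035 m and height (world z) of vase between 0.003 and 0.013 m and angle between vase's own z axis and vertical below 0.15 rad and linear speed of vase below 0.03 m/s and contact force between the fingers and vase below 0.3 N))), for 0.2 s.
At the end, for the whole second after the job is handed in: Beaker and vase stand upright at rest on each other's first bats, within 20 mm of the centre; every mould present lies flat (7 degrees) at rest on the battens on its 100 x 96 mm side, pour hole away from the robot, its centre 8 to 90 mm behind the front batten's front face (horizontal distance between beaker and bat_vase below 0.02 m and height (world z) of beaker between 0.003 and 0.013 m and angle between each of beaker, vase's own z axis and vertical below 0.15 rad and linear speed of each of beaker, vase, mould0, mould1, mould2 below 0.03 m/s and horizontal distance between vase and bat_beaker below 0.02 m and height (world z) of vase between 0.003 and 0.013 m and height (world z) of mould0_center between 0.036 and 0.045 m and angle between mould0's own z axis and vertical between 1.45 and 1.69 rad and x of mould0_center in the frame of rack between 0.008 and 0.09 m and x of each of mould0_mouth, mould1_mouth, mould2_mouth in the frame of rack above 0.045 m and height (world z) of mould1_center between 0.036 and 0.045 m and angle between mould1's own z axis and vertical between 1.45 and 1.69 rad and x of mould1_center in the frame of rack between 0.008 and 0.09 m and height (world z) of mould2_center between 0.036 and 0.045 m and angle between mould2's own z axis and vertical between 1.45 and 1.69 rad and x of mould2_center in the frame of rack between 0.008 and 0.09 m); the robot touches nothing.
It fails at once if the talc is pushed more than 3 cm from its place (distance of talc from where it was at the start of the episode above 0.03 m).
It fails at once if the sponge is pushed more than 3 cm from its place (distance of sponge from where it was at the start of the episode above 0.03 m).
It fails at once if the brush is pushed more than 3 cm from its place (distance of brush from where it was at the start of the episode above 0.03 m).
It fails at once if the bowl is pushed more than 3 cm from its place (distance of bowl from where it was at the start of the episode above 0.03 m).
Of mould0, mould1, mould2 only 2 to 3 are there at a start; the rules pass over those that are not, and their reading is None.
At some moment in a run one of beaker, vase may be knocked a few centimetres aside while the robot is not near it.
It also fails if it takes over 210 s, if anything falls off the work surface, if the arm or the gripper's body presses on something with over 40 N, if the wrist force passes 120 N, or if a joint passes its speed limit or range.

ROBOT

A 6-joint arm with a two-finger parallel gripper is mounted at the origin on the work surface. World frame = base frame: x ahead of the robot, y to its left, z up, the work surface at z = 0. Lengths are in mm, angles in rad, forces in N, time in s.
With the tool pointing down it reaches from about 350 to 975 mm from the base axis. Payload 7.1 kg.
Tool frame: the origin (TCP) lies at the very end of the fingers, on their centre line; the grasp point (between the pads) lies 19 mm behind it; x points along the fingers, y is the direction in which the jaws open and shut, and the axes are right-handed (so a half turn about x gives the same grasp; the last joint's range is limited). The gripper opens to 88 mm and grips with 3 to 60 N. Pads are 20 mm wide; open, the fingers measure 115 mm over their backs; the gripper's body (75 mm by 178 mm) begins 61 mm behind the grasp point.
Start: joints at [1.115, 0.423, 1.63, -0, 1.089, -0.019], TCP at [264.369, 566.316, 188.875] pointing down, gripper open.
Joint ranges: [-3, 3], [-0.9, 2.11], [0.09, 2.58], [-1.31, 4.45], [0.11, 2.69], [-2.54, 2.54]. Speed limits (rad/s): [2.39, 2.39, 3.01, 3.14, 3.14, 3.14].

INTERFACE

Orientations are given as a rotation vector (axis times angle).
In Python, from workcell import ctrl gives the robot as it stands. The module is installed in compiled form; this text tells all that it offers.
- The arm moves only by the tool carry_out, never from a script. Its argument "commands" is a list of rows, each a list of 6 numbers: the shift along the tool's x, y, z in m, then the turn, a rotation vector about the tool's x, y, z in degrees. In form: [[tx, ty, tz, rx, ry, rz], ...]. A call has 1 to 8 rows; each row shifts and turns the pose as measured when the row begins, along the tool's axes as they then stand; what a row does not reach is not made up. A row lasts 1/8 s, in which the tool goes at most 62.5 mm and 10.7 degrees, less where a joint would pass 70% of its speed; a pose out of reach is approached as far as the arm can. A call with a gripper value outside its range is refused whole. "grip" is the closure, from 0 (fully open) to 1 (shut), set as the call begins (left out, the last holds). The fingers move at their own pace and stop on an object; the grip force is fixed at half the most. Time passes only in rows, so rows that do not move let the fingers close. It gives the time, the measured TCP pose, the force and the opening at its end, in the units of the state.
- ctrl.get_obs(): the state, without advancing time (a new reading comes with each control period).
- ctrl.get_image(name): name is "scene" or "side" or "wrist"; returns a dict with "pixels" (400x640x3 uint8, blue, green, red), "intrinsics" (3x3 intrinsics, pixels), "rvec" (rotation vector, rad) and "tvec" (3), from world to camera coordinates, as OpenCV has them. Camera axes: x right, y down, z forward; pixel columns grow to the right and rows downward; lengths in mm; the calibration is good to about 2 mm. A picture is of the moment at which its call begins. There is no depth.
- ctrl.close_job(): hands the job in, once; it reports no verdict.
The state is a dict: "t": time; "qpos": joint angles; "qvel": joint speeds; "joint_torque": joint torques, N m; "ee_pos": TCP position; "orientation": TCP orientation; "ft_force": force on the tool from outside, world axes, zero at the start; "moment": the same for the moment, N m; "width": finger opening in mm.
Only numpy, scipy, OpenCV 4.12 (cv2) and the standard library are available. Lean on these libraries where they do the work, as an engineer would, in place of code of your own. Each camera call takes 0.05 s, during which the arm holds its last target. There are 200 camera calls.

## Working session

There is one attempt and no reset: what is moved stays moved. The work goes in short steps, Python scripts to look and compute and a tool call to move; the robot and the scene stay as the last step left them, time stands still between calls to the robot, and variables do not carry over. Pictures are saved under pics/ and viewed, about 12 in all and at most 16, crops included, and the job is handed in when it is done.

Besides the shell and the picture viewer there is one more tool, called in YAML: its name, and indented under it one key for each argument. carry_out: Moves the arm, as the interface text tells. Its arguments: {"type":"object","properties":{"commands":{"type":"array"},"grip":{"type":"number"}},"required":["commands"]}

```bash
mkdir -p pics
cat > h.py <<'E'
import numpy as np, cv2
from workcell import ctrl
from scipy.spatial.transform import Rotation as R
def snap(n,f):
    d=ctrl.get_image(n); cv2.imwrite(f'pics/{f}.png',d['pixels']); np.savez(f'pics/{f}.npz',K=d['intrinsics'],r=d['rvec'],t=d['tvec'],im=d['pixels']); return d
def load(f):
    d=np.load(f'pics/{f}.npz'); return d['K'],d['r'].ravel(),d['t'].ravel(),d['im']
def ray(f,uv,z):
    K,r,t,_=load(f); Rm=R.from_rotvec(r).as_matrix(); c=-Rm.T@t
    d=Rm.T@np.linalg.inv(K)@np.array([uv[0],uv[1],1.]); return c+d*(z-c[2])/d[2]
def proj(f,p):
    K,r,t,_=load(f); return cv2.projectPoints(np.array(p,float).reshape(-1,3),r,t,K,None)[0].reshape(-1,2)
E
python3 - <<'E'
from h import *
for n in ['scene','side','wrist']: snap(n,n+'0')
for n in ['scene0','side0','wrist0']:
    K,r,t,_=load(n); Rm=R.from_rotvec(r).as_matrix(); print(n,-Rm.T@t,K[0,0],Rm[2])
o=ctrl.get_obs(); print(o, R.from_rotvec(o['orientation']).as_matrix())
E
```

```text
scene0 [1093.29885157  922.6378602   825.9139813 ] 436.96472456219135 [-0.42822873 -0.69441352 -0.57828196]
side0 [  217.60777496 -1086.00475953   745.21738887] 430.06363314959924 [ 0.25540918  0.82765231 -0.49975775]
wrist0 [201.24091209 594.49106388 383.43543902] 297.2514107262114 [ 0.22907948 -0.10915015 -0.96726875]
{'t': 0.15, 'qpos': array([ 1.11502203e+00,  4.23700424e-01,  1.63052047e+00, -2.66538746e-06,
        1.08859641e+00, -1.90371021e-02]), 'qvel': array([ 0.00105402, -0.00239248, -0.00350881,  0.00027835,  0.00167899,
        0.00252933]), 'joint_torque': array([ 5.40749479e-04, -5.44984603e+01, -2.73919880e+01,  6.43261685e-02,
        2.05175980e-02, -7.73391480e-05]), 'ee_pos': array([264.15071794, 565.9006523 , 188.25599669]), 'orientation': array([ 0.34158959,  1.54380918, -0.34347248]), 'ft_force': array([-0.47190308,  0.10737313, -0.78655972]), 'moment': array([ 0.02014203, -0.01705564, -0.04414366]), 'width': 88.02148169423745} [[-5.36916685e-04  4.22983722e-01  9.06137121e-01]
 [-1.10067360e-03  9.06136453e-01 -4.22984063e-01]
 [-9.99999250e-01 -1.22446841e-03 -2.09527626e-05]]
```

View pics/scene0.png

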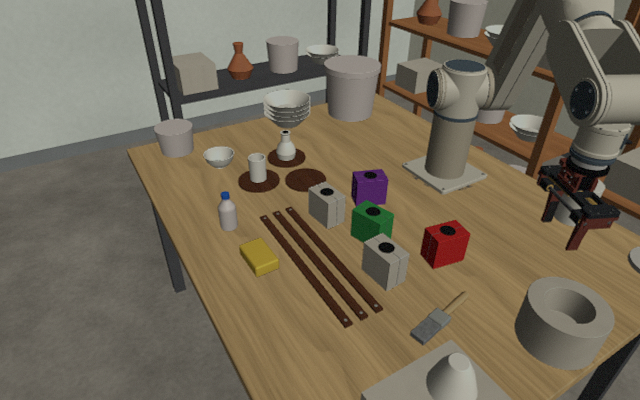

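View pics/side0.png

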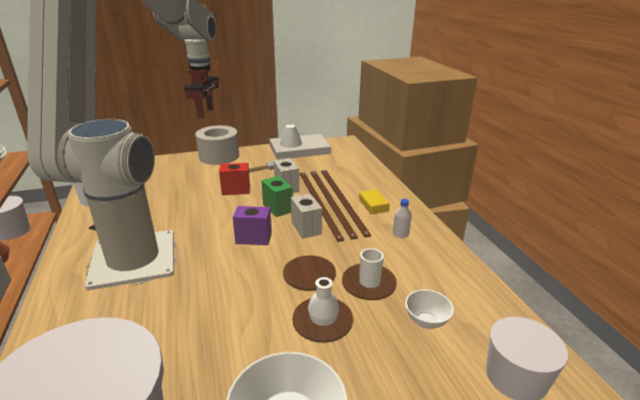

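The scene shows a white beaker (257,168) on its bat, a vase (286,148) on its bat and the spare bat at (306,180). There are five mould-like blocks: off-white (327,205) and (385,262), green (372,223), purple (369,187), red (446,243). The two off-white ones fit the description, because coloured look-alikes are excluded. Enlarged crops will confirm this.

Run:
```python
from h import *
a=load('scene0')[3][180:330,255:455]; b=load('side0')[3][150:345,210:470]
cv2.imwrite('pics/c1.png',cv2.resize(a,None,fx=4,fy=4,interpolation=cv2.INTER_CUBIC))
cv2.imwrite('pics/c2.png',cv2.resize(b,None,fx=3,fy=3,interpolation=cv2.INTER_CUBIC))
```

```text
(no output)
```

View pics/c1.png

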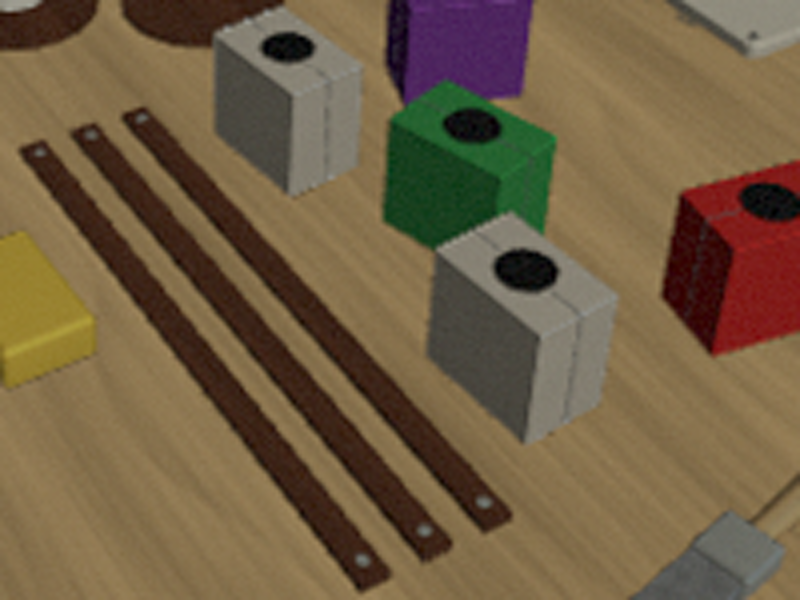

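View pics/c2.png

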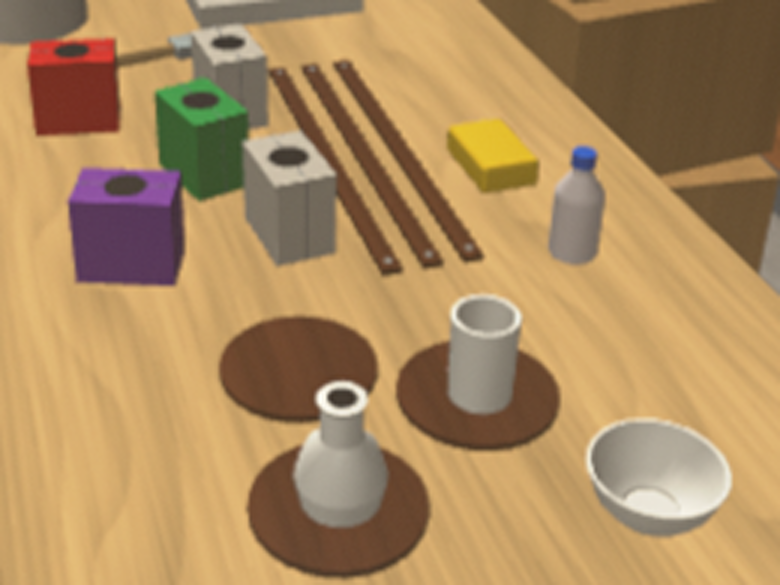

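The crops confirm exactly two off-white moulds: A at crop 1 (290,100) and B at (520,325). Green, purple and red are look-alikes. Next I measure positions.

Run:
```python
from h import *
s=lambda u,v,z:ray('scene0',(255+u/4,180+v/4),z)[:2].round(0)
d=lambda u,v,z:ray('side0',(210+u/3,150+v/3),z)[:2].round(0)
print('rack corners front: scene', s(127,118,8),s(150,108,8),s(486,530,8),s(511,514,8))
print('side near', d(382,272,8),d(401,268,8),'far',d(272,72,8),d(288,68,8))
print('back batten s',s(22,152,8),s(45,142,8),s(362,590,8),s(388,575,8))
for n,uv,z in [('A hole',(288,47),96),('B hole',(526,270),96),('A tops',(214,34),96),('A',(292,95),96),('A',(362,66),96),('A',(278,10),96),('B',(434,250),96),('B',(540,335),96),('B',(616,297),96),('B',(510,213),96)]: print(n,s(*uv,z))
for n,uv,z in [('A hole',(289,157),96),('B hole',(229,43),96),('A',(243,145),96),('A',(278,184),96),('A',(335,174),96),('A',(297,132),96),('green',(201,100),96),('greenfront',(195,112),96),('greenR',(247,130),96),('purple',(126,186),96),('red',(72,50),96),('bsp',(299,367),8),('bbk',(478,394),8),('bvs',(339,508),8),('beaker rim',(485,316),85+8),('vase lip',(342,398),110),('talc',(584,152),120)]: print(n,d(*uv,z))
for n,uv,z in [('bsp',(306,180),8),('bbk',(259,181),8),('bvs',(287,157),8),('beaker rim',(257,156),93),('vase',(286,133),110)]: print('S',n,ray('scene0',uv,z)[:2].round(0))
# dark-brown segmentation of bats on side
K,r,t,im=load('side0')
```

```text
rack corners front: scene [603. -69.] [582. -72.] [611. 404.] [590. 402.]
side near [580. -89.] [600. -88.] far [589. 380.] [612. 386.]
back batten s [693. -71.] [672. -73.] [699. 402.] [680. 401.]
A hole [512.  20.]
B hole [515. 306.]
A tops [551. -23.]
A [542.  73.]
A [478.  68.]
A [492. -27.]
B [553. 261.]
B [544. 357.]
B [482. 354.]
B [489. 257.]
A hole [512.  11.]
B hole [515. 295.]
A [473.  48.]
A [487. -38.]
A [547. -35.]
A [534.  59.]
green [452. 158.]
greenfront [440. 133.]
greenR [484.  78.]
purple [344.  -1.]
red [332. 326.]
bsp [ 460. -209.]
bbk [ 601. -288.]
bvs [ 444. -384.]
beaker rim [ 600. -289.]
vase lip [ 448. -374.]
talc [ 783. -100.]
S bsp [ 466. -187.]
S bbk [ 609. -263.]
S bvs [ 449. -362.]
S beaker rim [ 600. -285.]
S vase [ 451. -358.]
```

Run:
```python
from h import *
s=lambda u,v,z:ray('scene0',(255+u/4,180+v/4),z)[:2].round(0)
print('green',s(388,118,96),s(446,82,96),s(555,138,96),s(500,178,96),s(472,125,96))
print('brush',s(730,515,10),s(640,600,10),s(800,480,10))
```

```text
green [498. 130.] [437. 115.] [411. 208.] [472. 224.] [452. 167.]
brush [479. 471.] [567. 490.] [422. 472.]
```

carry_out:
  commands:
    - [0,0,0,-10,0,0]
    - [0,0,0,-10,0,0]
    - [0,0,0,-5,0,0]
    - [0,-0.06,0.04,0,0,0]
    - [0,-0.06,0.04,0,0,0]
    - [0,-0.06,0.04,0,0,0]
    - [0,-0.06,0.04,0,0,0]
    - [0,0,0,0,0,0]
  grip: 0.4

```text
t: 1.15
ee_pos: [408.4, 354.8, 186.6]
orientation: [-0.016, 1.572, 0.011]
ft_force: [0.3, 1.2, -0.4]
width: 52.5
```

carry_out:
  commands:
    - [0,-0.053,0.03,0,0,0]
    - [0,0,0,0,0,0]

```text
t: 1.4
ee_pos: [438.8, 303.9, 186.6]
orientation: [-0.016, 1.572, 0.012]
ft_force: [-0.5, 0.5, 1.0]
width: 52.7
```

Run:
```python
from h import *
snap('wrist','w1'); print(ctrl.get_obs()['ee_pos'])
p=[(482,250,96),(482,350,96),(515,300,96),(587.5,300,8),(581,-80,8)]
print(proj('w1',p).round(0))
```

```text
[438.16288397 305.50535868 186.64059328]
[[262. 240.]
 [360. 242.]
 [311. 270.]
 [311. 288.]
 [ 38. 279.]]
```

View pics/w1.png

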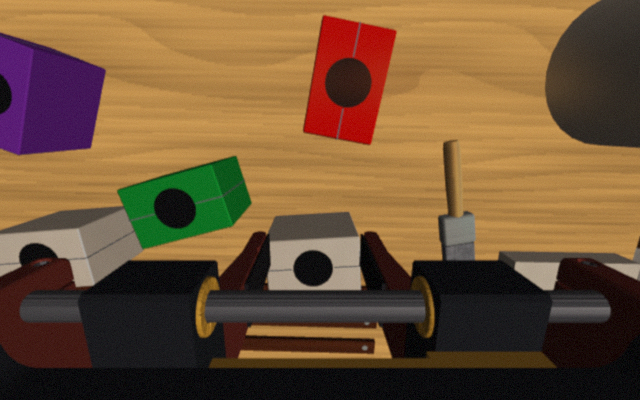

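The wrist view shows mould B (hole at 313,268, predicted 311,270), so the estimate holds. I will descend behind it and push.

carry_out:
  commands:
    - [0.05,-0.005,0,0,0,0]
    - [0.05,0,0,0,0,0]
    - [0.05,0,0,0,0,0]
    - [0,0,0,0,0,0]
    - [0,0,0.02,0,0,0]
    - [0,0,0.015,0,0,0]
    - [0,0,0.015,0,0,0]
    - [0,0,0.0,0,0,0]

```text
t: 2.45
ee_pos: [490.7, 313.3, 42.1]
orientation: [-0.014, 1.567, 0.025]
ft_force: [-1.6, 0.9, -0.4]
width: 52.7
```

Run:
```python
from h import *
o=ctrl.get_obs(); print(o['ee_pos'],R.from_rotvec(o['orientation']).as_matrix().round(3),o['qpos'],o['ft_force'],o['qvel'])
snap('side','s2');snap('scene','sc2')
im=load('s2')[3][140:260,220:380]; im2=load('sc2')[3][170:320,290:450]
cv2.imwrite('pics/d1.png',np.hstack([cv2.resize(im,(400,300)),cv2.resize(im2,(400,375))[:300]]))
```

```text
[490.7280385  313.3198544   42.06177598] [[ 0.003 -0.025  1.   ]
 [ 0.007  1.     0.025]
 [-1.     0.007  0.003]] [ 0.54544711  0.56181815  1.81469783  0.00577987  0.75879934 -1.05451527] [-1.63077319  0.89840175 -0.38379258] [ 0.00480417 -0.01847082  0.01285274  0.01463862  0.04607068 -0.00088804]
```

View pics/d1.png

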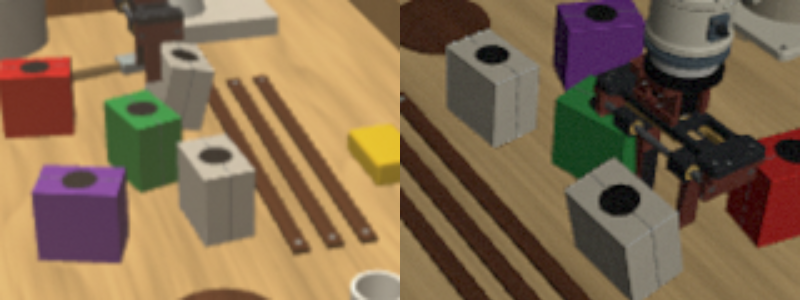

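carry_out:
  commands:
    - [0,0,-0.015,1.4,0,0]
    - [0.005,-0.013,0,0,0,0]
    - [0,0,0,0,0,0]

```text
t: 2.92
ee_pos: [473.4, 298.8, 36.8]
orientation: [0.006, 1.567, 0.004]
ft_force: [0.6, -0.1, 0.3]
width: 52.7
```

Run:
```python
from h import *
o=ctrl.get_obs(); print(o['ee_pos'],R.from_rotvec(o['orientation']).as_matrix().round(3)[:,1])
snap('side','s3');snap('scene','sc3')
im=load('s3')[3][150:210,250:330]; im2=load('sc3')[3][210:310,330:450]
cv2.imwrite('pics/d2.png',np.vstack([cv2.resize(im,(400,300),interpolation=2),cv2.resize(im2,(360,300),interpolation=2)[:, :].copy() if 0 else cv2.resize(im2,(400,300),interpolation=2)]))
```

```text
[473.44012391 298.76895645  36.80902054] [0.001 1.    0.006]
```

View pics/d2.png

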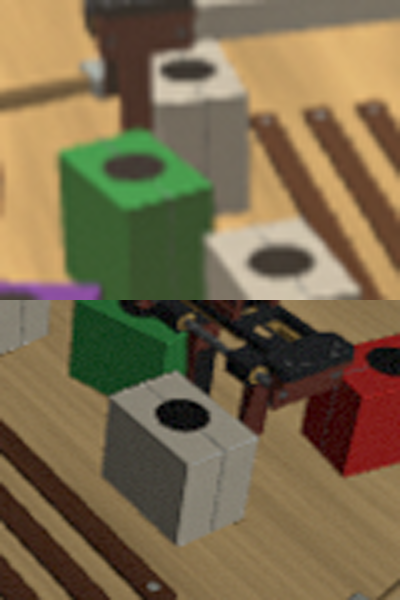

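Run:
```python
from h import *
s=lambda u,v,z:ray('sc3',(330+u*.3,210+(v-300)/3),z)[:2].round(0)
for p in [(108,400),(183,462),(257,435),(178,373),(182,414)]: print(s(*p,96))
d=lambda u,v,z:ray('s3',(250+u*.2,150+v*.2),z)[:2].round(0)
print(d(188,70,96))
```

```text
[558. 263.]
[555. 351.]
[488. 354.]
[489. 261.]
[520. 305.]
[520. 297.]
```

carry_out:
  commands:
    - [0.012,0.006,-0.005,0,0,0]
    - [0,0,0,0,0,0]
    - [0,0,0.01,0,0,0]
    - [0,0,0.008,0,0,0]
    - [0,0,0.006,0,0,0]
    - [0,0,0.006,0,0,0]
    - [0,0,0,0,0,0]

```text
t: 3.9
ee_pos: [489.9, 304.9, 23.6]
orientation: [0.001, 1.588, -0.0]
ft_force: [-1.9, 0.9, -1.5]
width: 52.9
```

```bash
cat >> h.py <<'E'
def blob(f,c,rad=9,thr=45):
    im=load(f)[3].max(axis=2); m=(im<thr).astype(np.uint8); n,l,s,ce=cv2.connectedComponentsWithStats(m)
    b=[(np.hypot(*(ce[i]-c)),i) for i in range(1,n) if s[i,4]>=25]
    i=min(b)[1]; return ce[i],s[i,4]
def hole(tag,p):
    snap('scene','sc'+tag);snap('side','sd'+tag)
    out=[]
    for f in ['sc'+tag,'sd'+tag]:
        c,a=blob(f,proj(f,p)[0]); q=ray(f,c,p[2]); out.append(q[:2]); print(f,c.round(1),a,q.round(1)[:2])
    # triangulate
    L=[]
    for f,o in zip(['sc'+tag,'sd'+tag],out):
        K,r,t,_=load(f);Rm=R.from_rotvec(r).as_matrix();c=-Rm.T@t;d=np.array([*o,p[2]])-c;L.append((c,d/np.linalg.norm(d)))
    A=sum(np.eye(3)-np.outer(d,d) for c,d in L);b=sum((np.eye(3)-np.outer(d,d))@c for c,d in L)
    print('tri',np.linalg.solve(A,b).round(1))
E
python3 - <<'E'
from h import *
hole('4',(530,302,96)); hole('4a',(512,15,96))
E
```

```text
sc4 [378.9 249.8] 126 [536.5 303.5]Traceback (most recent call last):
  File "<stdin>", line 2, in <module>
  File "h.py", line 21, in hole
    c,a=blob(f,proj(f,p)[0]); q=ray(f,c,p[2]); out.append(q[:2]); print(f,c.round(1),a,q.round(1)[:2])
        ~~~~^^^^^^^^^^^^^^^^
  File "h.py", line 16, in blob
    i=min(b)[1]; return ce[i],s[i,4]
      ~~~^^^
ValueError: min() iterable argument is empty
```

carry_out:
  commands:
    - [0,0,0.007,0,0,0]
    - [0,0,0.007,0,0,0]
    - [0,0,0.007,0,0,0]
    - [0,0,0,0,0,0]

```text
t: 4.5
ee_pos: [503.6, 303.7, 23.4]
orientation: [-0.002, 1.603, -0.004]
ft_force: [-1.5, 0.5, -1.5]
width: 52.8
```

```bash
sed -i 's/def blob(f,c,rad=9,thr=45)/def blob(f,c,rad=9,thr=75)/; s/<thr)/<(thr if f.startswith("sd") else 45))/' h.py
python3 - <<'E'
from h import *
hole('5',(545,302,96)); hole('5a',(512,15,96))
E
```

```text
sc5 [373.9 251.6] 130 [551.2 302.4]
sd5 [282.5 148. ] 233 [534.7 447.1]
tri [540.2 331.4 129.2]
sc5a [326.5 191.3] 68 [512.   16.8]
sd5a [305.7 201.8] 41 [510.7  14.2]
tri [511.2  15.6  95.1]
```

carry_out:
  commands:
    - [0,0,0.007,0,0,0]
    - [0,0,0.006,0,0,0]
    - [0,0,0.005,0,0,0]

```text
t: 5.08
ee_pos: [508.7, 302.8, 23.9]
orientation: [-0.003, 1.627, -0.01]
ft_force: [-20.8, 3.6, 20.1]
width: 52.7
```

Run:
```python
from h import *
hole('6',(555,302,96))
```

```text
sc6 [371.7 252.2] 136 [557.3 301.4]
sd6 [282.8 165.4] 27 [500.7 289.5]
tri [522.5 291.7  83.4]
```

carry_out:
  commands:
    - [0,0,-0.02,0,0,0]
    - [-0.03,0,0,0,-3.2,0]
    - [-0.025,0,0,0,0,0]
    - [0,0,0,0,0,0]

```text
t: 5.68
ee_pos: [492.7, 304.6, 81.8]
orientation: [-0.002, 1.564, -0.008]
ft_force: [0.6, -0.1, -0.4]
width: 52.3
```

carry_out:
  commands:
    - [0.004,-0.002,0.012,0,0,0]
    - [0,0,0.012,0,0,0]
    - [-0.008,0,0.012,0,0,0]
    - [-0.008,0,0.012,0,0,0]
    - [-0.006,0,0.012,0,0,0]
    - [-0.003,0,0.012,0,0,0]

```text
t: 6.42
ee_pos: [569.9, 301.3, 101.5]
orientation: [-0.003, 1.566, -0.009]
ft_force: [0.5, 0.6, -0.1]
width: 52.7
```

Run:
```python
from h import *
snap('side','s7');snap('scene','sc7')
im=load('s7')[3][140:220,240:340]; im2=load('sc7')[3][200:300,310:435]
cv2.imwrite('pics/d3.png',np.vstack([cv2.resize(i,(375,300),interpolation=2) for i in (im,im2)]))
```

```text
(no output)
```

View pics/d3.png

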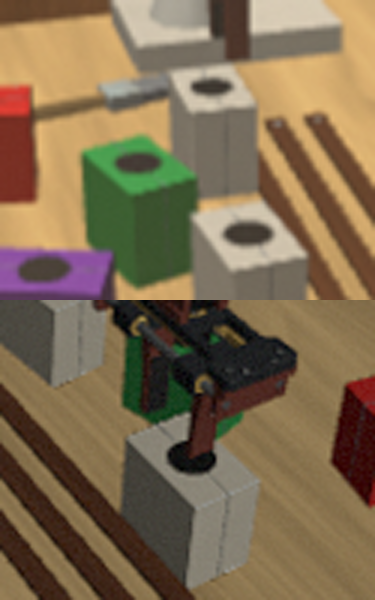

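Run:
```python
from h import *
for p in [(189,68),(256,97)]: pass
d=lambda u,v,z:ray('s7',(240+u/3.75,140+v/3.75),z)[:2].round(0)
s=lambda u,v,z:ray('sc7',(310+u/3,200+(v-300)/3),z)[:2].round(0)
print(d(211,87,96), d(200,199,0),d(228,197,0),d(258,190,0))
print(s(128,437,96),s(190,492,96),s(258,482,96), s(190,588,0))
```

```text
[552. 295.] [528. 251.] [555. 247.] [587. 253.]
[584. 257.] [579. 337.] [525. 356.] [581. 353.]
```

Mould B is still upright against the batten: its hole is at (211,87) in the upper crop, and the fingers slid over the top. I'll retry in smaller steps with less rise.

carry_out:
  commands:
    - [-0.03,0,0,0,0,0]
    - [0,0,-0.05,0,0,0]
    - [0,0,-0.03,0,0,0]
    - [0.03,0,0,0,0,0]
    - [0.025,0,0,0,0,0]
    - [0,0,0,0,0,0]

```text
t: 7.28
ee_pos: [486.4, 301.4, 75.7]
orientation: [-0.002, 1.566, -0.009]
ft_force: [0.1, -0.3, 0.3]
width: 52.7
```

carry_out:
  commands:
    - [0,0,0.015,0,0,0]
    - [0,0,0.01,0,0,0]
    - [0,0,0.006,0,0,0]
    - [0,0,0.006,0,0,0]

```text
t: 7.78
ee_pos: [528.0, 302.1, 78.8]
orientation: [-0.001, 1.563, -0.008]
ft_force: [-0.5, 0.6, 0.5]
width: 52.9
```

Run:
```python
from h import *
hole('8',(560,302,96)); print(ctrl.get_obs()['ee_pos'])
```

```text
sc8 [373.5 252. ] 131 [552.9 303. ]
sd8 [286.8 151.5] 34 [542.7 408.6]
tri [545.9 325.1 120.9]
[528.10563845 302.22621633  78.71589055]
```

Run:
```python
from h import *
im=load('sd8')[3][140:220,240:340]; im2=load('sc8')[3][200:300,310:435]
cv2.imwrite('pics/d4.png',np.vstack([cv2.resize(i,(375,300),interpolation=2) for i in (im,im2)]))
```

```text
(no output)
```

View pics/d4.png

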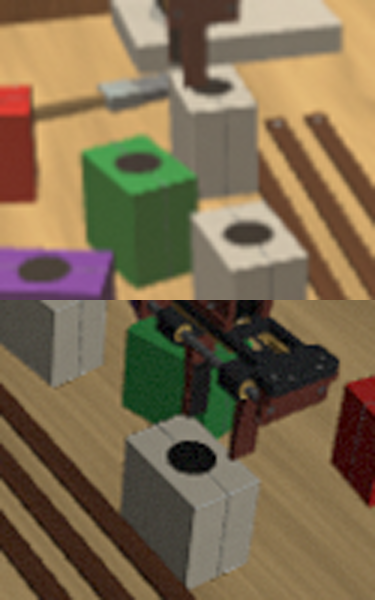

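Run:
```python
from h import *
for y in (275,302,329):
  print(y,[((proj('sc8',(x,y,78.7))[0]-[310,200])*3+[0,300]).round(0) for x in (518,528,538)],[((proj('sd8',(x,y,78.7))[0]-[240,140])*3.75).round(0) for x in (518,528)])
o=ctrl.get_obs(); print(o['ee_pos'],o['t'],o['qpos'])
```

```text
275 [array([202., 438.]), array([192., 442.]), array([183., 446.])] [array([182., 116.]), array([192., 115.])]
302 [array([221., 456.]), array([212., 460.]), array([202., 464.])] [array([176., 104.]), array([186., 103.])]
329 [array([241., 475.]), array([232., 479.]), array([222., 484.])] [array([170.,  93.]), array([180.,  92.])]
[528.10563845 302.22621633  78.71589055] 7.875 [ 0.50512048  0.5376533   1.74019695 -0.01143879  0.85878492 -1.05358846]
```

Run:
```python
from h import *
p=np.array([264.15,565.9,188.26]);y=np.array([.423,.906,0])
for dz in (0,19): print('scene0',proj('scene0',[p+y*48+[0,0,dz],p-y*48+[0,0,dz]]).round(0),'side0',proj('side0',[p+y*48+[0,0,dz],p-y*48+[0,0,dz]]).round(0))
q=[473.4,298.8,36.8]
print(((proj('sc3',[q,[q[0],335,q[2]],[q[0],335,q[2]+19]])-[330,210])/[.3,1/3]+[0,300]).round(0))
a=cv2.resize(load('scene0')[3][150:270,520:640],(500,500),interpolation=2)
b=cv2.resize(load('sc3')[3][210:310,330:450],(400,333),interpolation=2)
cv2.imwrite('pics/e1.png',a)
```

```text
scene0 [[565. 260.]
 [541. 232.]] side0 [[211. 118.]
 [202. 126.]]
scene0 [[568. 253.]
 [544. 225.]] side0 [[210. 113.]
 [201. 121.]]
[[216. 442.]
 [246. 467.]
 [249. 451.]]
```

View pics/e1.png

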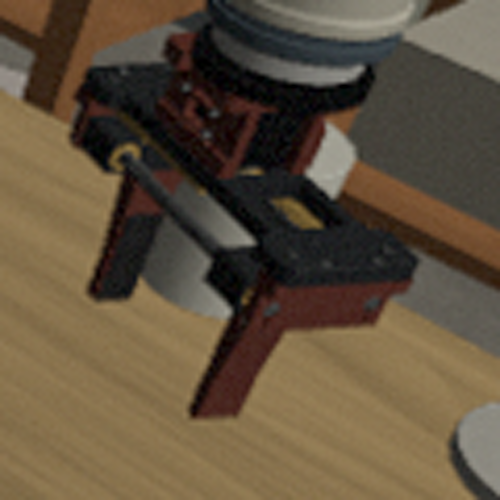

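carry_out:
  commands:
    - [0,0,-0.04,0,0,0]
    - [0,0,-0.03,0,0,0]
    - [0.05,0,0,0,0,0]
    - [0,0,0,0,0,0]
    - [0.008,0,0,0,0,0]
    - [0,0,0,0,0,0]

```text
t: 8.62
ee_pos: [458.6, 303.3, 22.1]
orientation: [0.002, 1.559, -0.007]
ft_force: [-0.1, -0.0, -1.3]
width: 52.5
```

carry_out:
  commands:
    - [0.006,0,0,0,0,0]
    - [0,0,0,0,0,0]

```text
t: 8.88
ee_pos: [460.1, 303.9, 17.4]
orientation: [0.004, 1.556, -0.006]
ft_force: [-0.1, 0.0, 0.0]
width: 52.6
```

carry_out:
  commands:
    - [0.005,0,0,0,0,0]
    - [0,0,0,0,0,0]

```text
t: 9.12
ee_pos: [460.6, 304.0, 12.5]
orientation: [0.004, 1.555, -0.005]
ft_force: [-0.6, 0.3, 0.5]
width: 52.7
```

carry_out:
  commands:
    - [0.005,0,0,0,0,0]
    - [0,0,0,0,0,0]

```text
t: 9.38
ee_pos: [460.7, 304.0, 7.1]
orientation: [0.004, 1.556, -0.005]
ft_force: [0.6, -0.9, 0.2]
width: 52.5
```

carry_out:
  commands:
    - [0.005,0,0,0,0,0]
    - [0,0,0,0,0,0]

```text
t: 9.62
ee_pos: [460.7, 304.0, 1.7]
orientation: [0.004, 1.556, -0.005]
ft_force: [0.4, -0.4, 0.0]
width: 52.8
```

carry_out:
  commands:
    - [0.005,0,0,0,0,0]
    - [0,0,0,0,0,0]

```text
t: 9.88
ee_pos: [460.7, 304.0, -3.7]
orientation: [0.004, 1.556, -0.005]
ft_force: [-0.1, -0.2, -0.2]
width: 52.9
```

carry_out:
  commands:
    - [0.004,0,0,0,0,0]
    - [0,0,0,0,0,0]

```text
t: 10.12
ee_pos: [460.8, 304.0, -8.0]
orientation: [0.004, 1.556, -0.005]
ft_force: [0.0, -0.5, -0.3]
width: 52.9
```

carry_out:
  commands:
    - [0.004,0,0,0,0,0]
    - [0,0,0,0,0,0]

```text
t: 10.38
ee_pos: [460.9, 304.0, -12.3]
orientation: [0.004, 1.556, -0.005]
ft_force: [0.0, -0.2, 0.5]
width: 52.8
```

The reported TCP is already 12 mm below the bench with no contact, so the reported z is biased. I'll continue to touch and measure the offset.

carry_out:
  commands:
    - [0.004,0,0,0,0,0]
    - [0,0,0,0,0,0]

```text
t: 10.62
ee_pos: [461.0, 304.0, -16.5]
orientation: [0.004, 1.556, -0.005]
ft_force: [-0.4, 0.1, 0.4]
width: 52.9
```

carry_out:
  commands:
    - [0.003,0,0,0,0,0]
    - [0,0,0,0,0,0]

```text
t: 10.88
ee_pos: [461.1, 304.0, -19.7]
orientation: [0.004, 1.556, -0.005]
ft_force: [-0.2, -0.1, 0.1]
width: 52.8
```

carry_out:
  commands:
    - [0.003,0,0,0,0,0]
    - [0,0,0,0,0,0]

```text
t: 11.12
ee_pos: [461.1, 304.0, -22.9]
orientation: [0.004, 1.556, -0.005]
ft_force: [-0.1, -0.1, -0.7]
width: 52.4
```

carry_out:
  commands:
    - [0.003,0,0,0,0,0]
    - [0,0,0,0,0,0]

```text
t: 11.38
ee_pos: [461.2, 304.0, -26.1]
orientation: [0.004, 1.556, -0.005]
ft_force: [-0.3, 0.5, -0.0]
width: 52.7
```

carry_out:
  commands:
    - [0.003,0,0,0,0,0]
    - [0,0,0,0,0,0]

```text
t: 11.62
ee_pos: [461.2, 304.0, -29.3]
orientation: [0.004, 1.556, -0.005]
ft_force: [0.5, 1.2, 0.1]
width: 52.6
```

Run:
```python
from h import *
hole('9',(550,302,96)); o=ctrl.get_obs(); print(o['ee_pos'],o['ft_force'])
im=load('sd9')[3][140:220,240:340]; im2=load('sc9')[3][200:300,310:435]
cv2.imwrite('pics/d5.png',np.vstack([cv2.resize(i,(375,300),interpolation=2) for i in (im,im2)]))
```

```text
sc9 [373.4 251.9] 130 [553.  302.8]
sd9 [270.8 164.8] 169 [460.7 306.2]
tri [495.9 291.2  81.8]
[461.41112138 304.13203944 -29.10459903] [0.76030537 0.56320862 0.02232993]
```

View pics/d5.png

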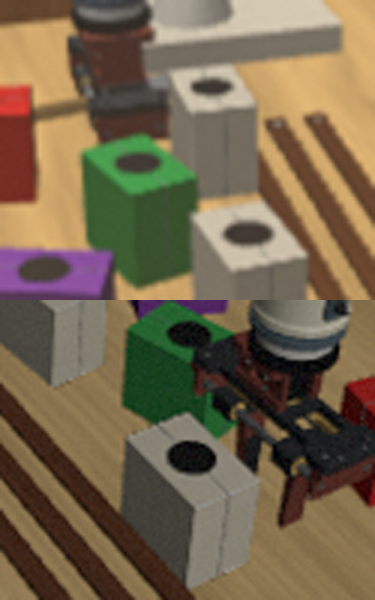

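Run:
```python
from h import *
for z in (-10,0,5,10,20,30): print(z,ray('sc9',(406.7,274.3),z)[:2].round(0),ray('sc9',(391,256),z)[:2].round(0))
for z in (160,190,210,230): print(z,ray('scene0',(571.6,249.6),z)[:2].round(0),ray('scene0',(546.9,221.3),z)[:2].round(0))
```

```text
-10 [451. 330.] [442. 252.]
0 [459. 337.] [450. 260.]
5 [463. 340.] [454. 264.]
10 [467. 344.] [458. 268.]
20 [474. 351.] [465. 276.]
30 [482. 358.] [473. 284.]
160 [203. 582.] [159. 486.]
190 [243. 598.] [201. 506.]
210 [270. 608.] [229. 519.]
230 [297. 618.] [257. 532.]
```

Contact geometry gives true tip z ≈ reported + 32 mm (tip ray gives z≈5 at reported −29). The body is close to the green block, so I raise straight up now. The tipping start height becomes reported ≈ 45.

carry_out:
  commands:
    - [-0.04,0,0,0,0,0]
    - [-0.034,0,0,0,0.8,0]
    - [0,-0.003,0.025,0,0,0]
    - [0,0,0,0,0,0]

```text
t: 12.22
ee_pos: [485.2, 300.9, 47.0]
orientation: [0.004, 1.57, -0.005]
ft_force: [0.8, 0.6, -0.6]
width: 52.6
```

carry_out:
  commands:
    - [0,0,0.01,0,0,0]
    - [0,0,0.008,0,0,0]
    - [-0.003,0,0.008,0,0,0]
    - [-0.006,0,0.009,0,0,0]

```text
t: 12.72
ee_pos: [517.1, 300.0, 54.4]
orientation: [0.002, 1.579, -0.007]
ft_force: [-4.8, 2.1, 3.5]
width: 52.8
```

Force of 5 N: it is tipping. I continue.

carry_out:
  commands:
    - [-0.006,0,0.01,0,0,0]
    - [-0.006,0,0.01,0,0,0]
    - [-0.004,0,0.01,0,0,0]
    - [-0.003,0,0.01,0,0,0]

```text
t: 13.22
ee_pos: [558.9, 299.7, 73.6]
orientation: [0.001, 1.581, -0.008]
ft_force: [0.2, 0.3, -0.8]
width: 52.6
```

carry_out:
  commands:
    - [-0.002,0,0.01,0,0,0]
    - [-0.001,0,0.012,0,0,0]
    - [0,0,0.012,0,0,0]
    - [0,0,0.01,0,0,0]

```text
t: 13.72
ee_pos: [607.3, 299.4, 76.6]
orientation: [0.001, 1.579, -0.008]
ft_force: [-0.2, -0.2, -1.1]
width: 52.8
```

Run:
```python
from h import *
snap('side','sd10');snap('scene','sc10')
im=load('sd10')[3][140:220,240:340]; im2=load('sc10')[3][200:300,310:435]
cv2.imwrite('pics/d6.png',np.vstack([cv2.resize(i,(375,300),interpolation=2) for i in (im,im2)]))
```

```text
(no output)
```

View pics/d6.png

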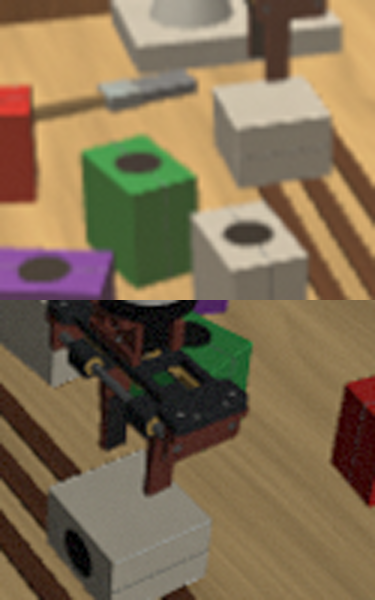

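Mould B now lies flat on the battens, pour hole facing away (scene crop 78,552), and green is unmoved at (138,161). Next is mould A, with its hole at (511,15).

carry_out:
  commands:
    - [-0.03,0,0,0,-0.5,0]
    - [0,0,-0.055,0,0,0]
    - [0,-0.05,-0.05,0,0,0]
    - [0,-0.06,-0.04,0,0,0]
    - [0,-0.06,0,0,0,0]
    - [0,-0.06,0,0,0,0]
    - [0,-0.05,0,0,0,0]
    - [0,0,0,0,0,0]

```text
t: 14.82
ee_pos: [463.8, 26.0, 107.5]
orientation: [-0.0, 1.569, -0.005]
ft_force: [-0.2, 0.5, 0.4]
width: 52.6
```

carry_out:
  commands:
    - [0,-0.01,-0.018,0,0,0]
    - [0.045,0,0,0,0,0]
    - [0.045,0,0,0,0,0]
    - [0,0,0,0,0,0]
    - [0,0,0.012,0,0,0]
    - [0,0,0.01,0,0,0]
    - [0,0,0,0,0,0]

```text
t: 15.7
ee_pos: [472.9, 19.4, 20.6]
orientation: [-0.001, 1.561, -0.002]
ft_force: [-0.3, -0.1, 0.2]
width: 52.8
```

carry_out:
  commands:
    - [0.006,-0.003,0,0,0.5,0]
    - [0,0,0.008,0,0,0]
    - [0,0,0.008,0,0,0]
    - [0,0,0.007,0,0,0]
    - [0,0,0,0,0,0]

```text
t: 16.32
ee_pos: [488.6, 15.5, 14.3]
orientation: [-0.0, 1.585, -0.003]
ft_force: [-1.0, 0.0, -1.6]
width: 52.4
```

Run:
```python
from h import *
hole('11',(535,15,96)); print(ctrl.get_obs()['ee_pos'])
```

```text
sc11 [319.6 193.4] 72 [535.2  15.7]
sd11 [298.3 186.2] 481 [514.4 119.5]
tri [524.5  49.  121.7]
[488.57737782  15.48265337  14.28872708]
```

carry_out:
  commands:
    - [0,0,0.007,0,-0.7,0]
    - [0,0,0.007,0,0,0]
    - [0,0,0.006,0,0,0]
    - [0,0,0.005,0,0,0]

```text
t: 16.92
ee_pos: [504.4, 15.2, 13.2]
orientation: [0.001, 1.592, -0.004]
ft_force: [-21.3, 0.8, 19.9]
width: 53.0
```

Against the batten with 21 N. I back off, rise and tip it.

carry_out:
  commands:
    - [0,0,-0.018,0,-1.2,0]
    - [-0.033,0,0,0,0,0]
    - [0,0,0,0,0,0]

```text
t: 17.3
ee_pos: [490.7, 15.3, 47.9]
orientation: [0.001, 1.563, -0.004]
ft_force: [-0.0, -0.3, -0.4]
width: 52.7
```

carry_out:
  commands:
    - [0,0,0.01,0,0,0]
    - [0,0,0.008,0,0,0]
    - [-0.003,0,0.008,0,0,0]
    - [-0.006,0,0.009,0,0,0]

```text
t: 17.8
ee_pos: [521.3, 15.1, 54.4]
orientation: [0.002, 1.578, -0.005]
ft_force: [-3.8, 0.4, 3.5]
width: 52.7
```

carry_out:
  commands:
    - [-0.006,0,0.01,0,0,0]
    - [-0.006,0,0.01,0,0,0]
    - [-0.004,0,0.01,0,0,0]
    - [-0.003,0,0.01,0,0,0]

```text
t: 18.3
ee_pos: [565.4, 14.9, 72.6]
orientation: [0.002, 1.578, -0.005]
ft_force: [0.1, 0.0, -0.5]
width: 52.4
```

carry_out:
  commands:
    - [-0.002,0,0.01,0,0,0]
    - [-0.001,0,0.012,0,0,0]
    - [0,0,0.012,0,0,0]
    - [0,0,0.01,0,0,0]

```text
t: 18.8
ee_pos: [613.5, 14.7, 75.7]
orientation: [0.002, 1.576, -0.005]
ft_force: [-0.3, -1.3, 0.5]
width: 52.4
```

carry_out:
  commands:
    - [-0.04,0,0,0,0,0]
    - [0,-0.05,-0.02,10,0,0]
    - [0,-0.05,-0.03,10,0,0]
    - [0,-0.04,-0.05,10,0,0]
    - [0,0,0,10,0,0]
    - [0,0,0,10,0,0]
    - [0,0,0,10,0,0]
    - [0,0,0,10,0,0]
  grip: 0

```text
t: 19.8
ee_pos: [494.5, -102.3, 117.0]
orientation: [0.977, 1.341, -0.986]
ft_force: [-0.8, 0.4, 0.3]
width: 87.8
```

carry_out:
  commands:
    - [0,0,0,10,0,0]
    - [0,0,0,10,0,0]
    - [0,0,0,0,0,0]

```text
t: 20.18
ee_pos: [495.4, -102.5, 117.0]
orientation: [1.244, 1.185, -1.255]
ft_force: [-0.2, -0.4, -0.1]
width: 87.7
```

Run:
```python
from h import *
snap('side','sd12');snap('scene','sc12'); o=ctrl.get_obs(); print(o['ee_pos'],R.from_rotvec(o['orientation']).as_matrix().round(3).tolist())
a=load('sd12')[3][190:350,260:460]; b=load('sc12')[3][120:280,210:410]
cv2.imwrite('pics/f1.png',np.vstack([cv2.resize(i,(375,300),interpolation=2) for i in (a,b)]))
```

```text
[ 495.35300003 -102.53442391  116.99424622] [[-0.006, 0.999, -0.052], [-0.003, -0.052, -0.999], [-1.0, -0.006, 0.003]]
```

View pics/f1.png

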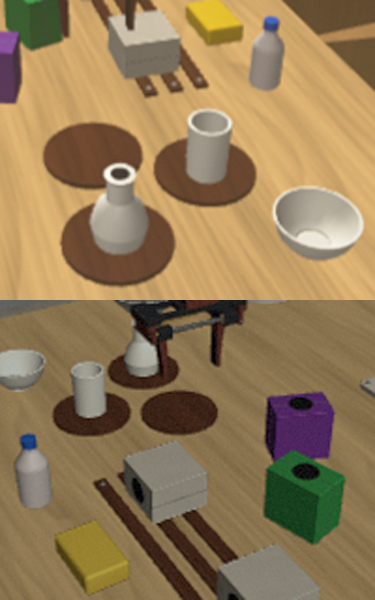

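Both moulds lie flat (upper crop 143,45; lower 165,480), with the pour hole on the far side. Now I fit pots and bats by silhouette.

```bash
cat > fit.py <<'E'
from h import *
from scipy.optimize import minimize
P={'beaker':[(0,28),(85,30)],'vase':[(0,25),(12,34),(25,37),(40,32),(55,22),(66,16.5),(96,16.5),(98,20),(102,20)],'bat':[(0,72),(8,72)]}
A=np.linspace(0,2*np.pi,40)
def sil(f,kind,x,y,z0):
    m=np.zeros((1600,2560),np.uint8); pr=P[kind]
    rings=[(proj(f,np.c_[x+r*np.cos(A),y+r*np.sin(A),0*A+z0+z])*4).astype(np.float32) for z,r in pr]
    for a,b in zip(rings,rings[1:]): cv2.fillConvexPoly(m,cv2.convexHull(np.vstack([a,b])).astype(np.int32),255)
    return cv2.resize(m,(640,400),interpolation=cv2.INTER_AREA)/255.
def masks(f):
    h=cv2.cvtColor(load(f)[3],cv2.COLOR_BGR2HSV); H,S,V=[h[...,i].astype(int) for i in range(3)]
    return ((S<60)&(V>95)).astype(float), ((V<125)&(S>70)).astype(float)
def fit(f,kind,x,y,z0):
    w,b=masks(f); T=w if kind!='bat' else b; ign=(w>0) if kind=='bat' else np.zeros_like(w,bool)
    s=sil(f,kind,x,y,z0); k=cv2.dilate(s,np.ones((15,15)))>0; k&=~ign
    if kind=='bat': k&=cv2.dilate(w,np.ones((3,3)))==0
    def c(p): q=sil(f,kind,p[0],p[1],z0); return np.abs(q-T)[k].sum()
    r=minimize(c,(x,y),method='Nelder-Mead',options=dict(initial_simplex=[(x,y),(x+10,y),(x,y+10)],xatol=.3,fatol=.3))
    return r.x.round(1),round(r.fun,1),round(s.sum())
E
python3 - <<'E'
from fit import *
for n,k,x,y,z in [('spare','bat',463,-198,0),('bbk','bat',605,-276,0),('bvs','bat',447,-372,0),('beaker','beaker',600,-287,8),('vase','vase',450,-366,8)]:
    print(n,*[fit(f,k,x,y,z) for f in ('side0','scene0','sd12')])
E
```

```text
spare (array([ 463. , -206.9]), np.float64(114.0), 1541) (array([ 463.3, -195.2]), np.float64(225.0), 813) (array([ 463.3, -205.8]), np.float64(113.3), 1541)
bbk (array([ 604.4, -279.2]), np.float64(101.6), 1655) (array([ 605.2, -272.3]), np.float64(148.6), 825) (array([ 604.4, -279.3]), np.float64(101.6), 1655)
bvs (array([ 446.8, -375. ]), np.float64(148.9), 2280) (array([ 448.6, -367. ]), np.float64(162.4), 649) (array([ 446.8, -375. ]), np.float64(148.9), 2280)
beaker (array([ 602.8, -287.6]), np.float64(64.5), 861) (array([ 603.9, -277.5]), np.float64(44.4), 491) (array([ 602.2, -286.9]), np.float64(59.2), 861)
vase (array([ 447. , -376.7]), np.float64(121.2), 1002) (array([ 450.8, -361.8]), np.float64(51.0), 409) (array([ 447.3, -375.8]), np.float64(122.1), 1002)
```

carry_out:
  commands:
    - [-0.04,0,0,-3,0,0]
    - [0,0.005,0.055,0,0,0]
    - [0,0.005,0.055,0,0,0]
    - [0,0.005,0.055,0,0,0]
    - [0,0,0.055,0,0,0]
    - [0,0,0.05,0,0,0]
    - [0,0,0.04,0,0,0]
    - [0,0,0,0,0,0]

```text
t: 21.28
ee_pos: [516.5, -422.0, 158.9]
orientation: [1.181, 1.225, -1.192]
ft_force: [-0.4, -0.1, -0.5]
width: 87.9
```

Run:
```python
from fit import *
snap('wrist','w13'); print(ctrl.get_obs()['ee_pos'])
for n,k,x,y,z in [('spare','bat',463,-201,0),('bbk','bat',605,-276,0),('bvs','bat',447,-371,0),('beaker','beaker',603,-282,8),('vase','vase',449,-369,8)]:
    print(n,proj('w13',(x,y,z))[0].round(0),fit('w13',k,x,y,z))
```

```text
[ 516.34629462 -420.36697616  158.70490236]
spare [270. -30.] (array([ 460.6, -201.9]), np.float64(51.1), 4389)
bbk [402.  55.] (array([ 602.2, -279.9]), np.float64(2957.2), 14285)
bvs [258. 140.] (array([ 445.2, -375.9]), np.float64(1164.4), 12852)
beaker [401.  59.] (array([ 600.9, -285.8]), np.float64(3485.4), 6194)
vase [258. 138.] (array([ 447.9, -372.4]), np.float64(1638.1), 4362)
```

View pics/w13.png

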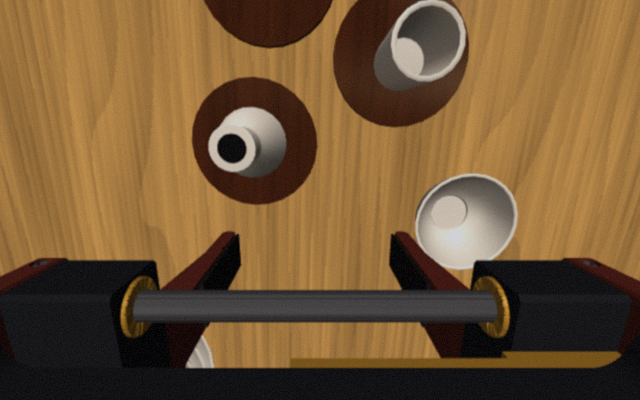

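Run:
```python
from h import *
for n,uv,z in [('bvs',(255,140),8),('bbk',(401,60),8),('rim',(428,40),93),('lip',(233,147),110),('spare bottom',(269,47),8),('bowl',(466,221),50)]: print(n,ray('w13',uv,z).round(1))
print('scale 144mm', np.diff(proj('w13',[(447-72,-371,8),(447+72,-371,8)]),axis=0), 'beaker 60',np.diff(proj('w13',[(573,-282,93),(633,-282,93)]),axis=0))
print(proj('w13',[(516-50,-420,158.7),(516+50,-420,158.7),(516-50,-420,190),(516+50,-420,190)]).round(0))
```

```text
bvs [ 445.6 -370.8    8. ]
bbk [ 602.6 -282.5    8. ]
rim [ 600.9 -284.8   93. ]
lip [ 448.2 -371.7  110. ]
spare bottom [ 462.3 -274.3    8. ]
bowl [ 678.2 -446.2   50. ]
scale 144mm [[126.37000159   4.15341526]] beaker 60 [[76.15773422  2.55905429]]
[[242. 224.]
 [387. 228.]
 [230. 241.]
 [399. 246.]]
```

The wrist view shows bats at (255,140) and (401,60), the lip at (233,147) and the rim at (428,40). Scale checks agree (125 vs 126 px, 76 vs 76 px). Targets are beaker (602,−284), vase (448.5,−371.5), spare (462.5,−202.5), bat_beaker (603.5,−279.5) and bat_vase (446.5,−371.5).

carry_out:
  commands:
    - [0,0.04,-0.05,0,0,0]
    - [0,0.04,-0.05,0,0,0]
    - [0,0.005,-0.034,0,0,0]
    - [0,0,0,0,0,0]

```text
t: 21.82
ee_pos: [597.5, -275.8, 157.2]
orientation: [1.177, 1.233, -1.187]
ft_force: [-0.1, -0.4, 0.1]
width: 88.2
```

Run:
```python
from h import *
o=ctrl.get_obs(); M=R.from_rotvec(o['orientation']).as_matrix(); print(o['ee_pos'],M.round(3).tolist(), M.T@(np.array([602,-284,100])-o['ee_pos']))
```

```text
[ 597.52649248 -275.79566639  157.16724175] [[-0.008, 0.999, 0.039], [-0.0, 0.039, -0.999], [-1.0, -0.008, 0.0]] [57.13171467  4.61494831  8.37175724]
```

carry_out:
  commands:
    - [0.03,0.004,0.008,2,0,0]
    - [0.03,0,0,0,0,0]
    - [0,0,0,0,0,0]

```text
t: 22.2
ee_pos: [601.4, -283.1, 97.1]
orientation: [1.198, 1.217, -1.209]
ft_force: [0.3, 0.2, -0.3]
width: 87.9
```

carry_out:
  commands:
    - [0.04,0,0,0,0,0]
    - [0.04,0,0,0,0,0]
    - [0,0,0,0,0,0]

```text
t: 22.58
ee_pos: [602.9, -285.7, 20.2]
orientation: [1.198, 1.212, -1.205]
ft_force: [-0.3, -0.3, -0.5]
width: 88.1
```

carry_out:
  commands:
    - [0.006,0,-0.001,0,0,0]
    - [0,0,0,0,0,0]

```text
t: 22.82
ee_pos: [605.0, -286.1, 17.9]
orientation: [1.198, 1.207, -1.203]
ft_force: [-0.2, -0.3, -0.4]
width: 87.9
```

carry_out:
  commands:
    - [0,0,0,0,0,0]
    - [0,0,0,0,0,0]
    - [0,0,0,0,0,0]
    - [0,0,0,0,0,0]
    - [0,0,0,0,0,0]
    - [0,0,0,0,0,0]
    - [0,0,0,0,0,0]
    - [0,0,0,0,0,0]
  grip: 1

```text
t: 23.82
ee_pos: [606.2, -286.8, 20.9]
orientation: [1.198, 1.204, -1.202]
ft_force: [-0.1, 0.6, 0.8]
width: 60.1
```

carry_out:
  commands:
    - [-0.03,0,0,0,0,0]
    - [-0.03,0,0,0,0,0]
    - [0,-0.048,-0.027,0,0,0]
    - [0,-0.048,-0.027,0,0,0]
    - [0,-0.045,-0.025,0,0,0]
    - [0,0,0,0,0,0]

```text
t: 24.58
ee_pos: [459.3, -205.9, 79.3]
orientation: [1.199, 1.206, -1.202]
ft_force: [0.9, -0.8, -1.8]
width: 60.0
```

Run:
```python
from h import *
o=ctrl.get_obs(); M=R.from_rotvec(o['orientation']).as_matrix(); print(o['ee_pos'],o['width'],M.round(3).tolist(), M.T@(np.array([462.5,-205,22])-o['ee_pos']))
```

```text
[ 459.30412434 -205.92789659   79.29751824] 60.03266935030199 [[0.004, 1.0, 0.01], [-0.007, 0.01, -1.0], [-1.0, 0.004, 0.007]] [57.3019981   2.97932708 -1.2980111 ]
```

carry_out:
  commands:
    - [0.025,0.003,-0.001,0,0,0]
    - [0.02,0,0,0,0,0]
    - [0,0,0,0,0,0]

```text
t: 24.95
ee_pos: [466.0, -206.7, 34.5]
orientation: [1.199, 1.2, -1.2]
ft_force: [-0.9, 1.3, -1.3]
width: 60.0
```

carry_out:
  commands:
    - [0.006,0,0,0,0,0]
    - [0,0,0,0,0,0]

```text
t: 25.2
ee_pos: [467.7, -207.6, 29.0]
orientation: [1.2, 1.198, -1.199]
ft_force: [-0.6, 0.2, -2.7]
width: 59.7
```

carry_out:
  commands:
    - [0.005,0,-0.002,0,0,0]
    - [0,0,0,0,0,0]

```text
t: 25.45
ee_pos: [468.4, -205.8, 24.4]
orientation: [1.2, 1.197, -1.198]
ft_force: [0.7, 0.1, -1.5]
width: 59.8
```

carry_out:
  commands:
    - [0.003,0,0,0,0,0]
    - [0,0,0,0,0,0]

```text
t: 25.7
ee_pos: [468.6, -205.9, 21.5]
orientation: [1.2, 1.196, -1.198]
ft_force: [0.5, 0.8, -1.4]
width: 60.2
```

carry_out:
  commands:
    - [0.002,0,0,0,0,0]
    - [0,0,0,0,0,0]

```text
t: 25.95
ee_pos: [468.9, -206.3, 20.7]
orientation: [1.2, 1.196, -1.198]
ft_force: [0.3, -1.5, -1.6]
width: 59.9
```

carry_out:
  commands:
    - [0.002,0,0,0,0,0]
    - [0,0,0,0,0,0]

```text
t: 26.2
ee_pos: [468.9, -206.8, 20.5]
orientation: [1.199, 1.195, -1.198]
ft_force: [0.3, -0.4, -3.9]
width: 60.0
```

carry_out:
  commands:
    - [0,0,0,0,0,0]
    - [0,0,0,0,0,0]
    - [0,0,0,0,0,0]
    - [0,0,0,0,0,0]
    - [0,0,0,0,0,0]
  grip: 0

```text
t: 26.82
ee_pos: [469.3, -206.9, 20.1]
orientation: [1.199, 1.195, -1.197]
ft_force: [-0.5, -0.7, 0.4]
width: 87.8
```

carry_out:
  commands:
    - [-0.04,0,0,0,0,0]
    - [-0.05,0,0,0,0,0]
    - [-0.05,0,0,0,0,0]
    - [0,0.015,0.055,0,0,0]
    - [0,0.015,0.055,0,0,0]
    - [0,0.01,0.055,0,0,0]
    - [0,0,0.055,0,0,0]
    - [0,0,0,0,0,0]

```text
t: 27.82
ee_pos: [511.2, -430.7, 168.6]
orientation: [1.196, 1.194, -1.195]
ft_force: [-0.5, 0.3, 0.3]
width: 87.7
```

Run:
```python
from fit import *
snap('wrist','w14');snap('side','sd14');snap('scene','sc14'); print(ctrl.get_obs()['ee_pos'])
for n,k,x,y,z in [('beaker','beaker',468,-204,8),('vase','vase',449,-371,8)]:
    print(n,*[fit(f,k,x,y,z) for f in ('sd14','sc14')],proj('w14',(x,y,z+P[k][-1][0])))
```

```text
[ 510.96164282 -426.16103712  168.33036344]
beaker (array([ 468.9, -206.4]), np.float64(113.4), 804) (array([ 468.7, -199.9]), np.float64(171.4), 486) [[259.03244294 -99.19001705]]
vase (array([ 447.4, -375.8]), np.float64(237.1), 1011) (array([ 451.1, -361.2]), np.float64(124.5), 408) [[239.85169521 135.65659203]]
```

Run:
```python
from h import *
im=load('w14')[3].max(axis=2); n,l,s,c=cv2.connectedComponentsWithStats((im<40).astype(np.uint8))
for i in range(1,n):
    if 150<s[i,4]<3000 and c[i][1]<230: print(c[i],s[i,4],ray('w14',c[i],105))
o=ctrl.get_obs(); M=R.from_rotvec(o['orientation']).as_matrix(); print(o['ee_pos'], M.T@(np.array([448.5,-371.5,110])-o['ee_pos']))
```

```text
[237.31690141 137.40669014] 568 [ 445.64248591 -372.69455422  105.        ]
[ 510.96164282 -426.16103712  168.33036344] [ 56.85110302 -62.3326994  -56.34096   ]
```

carry_out:
  commands:
    - [0,-0.032,-0.027,0,0,0]
    - [0,-0.03,-0.027,0,0,0]
    - [0.03,0,0,0,0,0]
    - [0,0,0,0,0,0]

```text
t: 28.48
ee_pos: [446.5, -364.8, 136.7]
orientation: [1.191, 1.204, -1.188]
ft_force: [-0.5, -0.5, 0.2]
width: 87.8
```

```bash
cat > d.py <<'E'
from h import *
import sys
o=ctrl.get_obs(); M=R.from_rotvec(o['orientation']).as_matrix(); print(o['ee_pos'].round(1),round(o['width'],1),M.round(3)[:,:2].tolist(), (M.T@(np.array(eval(sys.argv[1]))-o['ee_pos'])).round(1))
E
python3 d.py 447.5,-372,46
```

```text
[ 446.5 -364.8  136.7] 87.8 [[0.013, 1.0], [-0.009, 0.023], [-1.0, 0.012]] [90.8 -0.3  6.4]
```

carry_out:
  commands:
    - [0.035,0,0.005,0.7,0,0]
    - [0.035,0,0,0,0,0]
    - [0.012,0,0,0,0,0]
    - [0,0,0,0,0,0]

```text
t: 28.98
ee_pos: [451.8, -370.1, 58.0]
orientation: [1.197, 1.193, -1.192]
ft_force: [-0.7, 0.7, -0.2]
width: 88.0
```

```bash
python3 d.py 447.5,-372,46
```

```text
[ 451.8 -370.1   58. ] 88.0 [[0.017, 1.0], [-0.013, 0.014], [-1.0, 0.017]] [11.9 -4.6  1.7]
```

carry_out:
  commands:
    - [0.01,-0.004,0.002,0,0.8,-1]
    - [0,0,0,0,0,0]

```text
t: 29.22
ee_pos: [449.2, -373.3, 49.7]
orientation: [1.198, 1.215, -1.198]
ft_force: [0.4, 0.8, 0.6]
width: 87.8
```

carry_out:
  commands:
    - [0,0,0,0,0,0]
    - [0,0,0,0,0,0]
    - [0,0,0,0,0,0]
    - [0,0,0,0,0,0]
    - [0,0,0,0,0,0]
    - [0,0,0,0,0,0]
    - [0,0,0,0,0,0]
    - [0,0,0,0,0,0]
  grip: 1

```text
t: 30.22
ee_pos: [449.5, -373.9, 51.1]
orientation: [1.198, 1.213, -1.198]
ft_force: [-0.0, -0.1, 0.9]
width: 35.1
```

```bash
python3 d.py 447.5,-372,46
```

```text
[ 449.5 -373.9   51.1] 35.1 [[0.002, 1.0], [-0.002, 0.014], [-1.0, 0.002]] [ 5.1 -2.  -1.9]
```

carry_out:
  commands:
    - [-0.03,0,0,0,0,0]
    - [-0.03,0,0,0,0,0]
    - [0,0.05,-0.03,0,0,0]
    - [0,0.05,-0.03,0,0,0]
    - [0,0.047,-0.028,0,0,0]
    - [0,0,0,0,0,0]

```text
t: 30.98
ee_pos: [597.9, -280.8, 110.6]
orientation: [1.202, 1.215, -1.2]
ft_force: [-0.4, -0.2, -1.6]
width: 35.5
```

```bash
python3 d.py 603.5,-281.5,52; python3 -c "
from fit import *
snap('side','sd15');snap('scene','sc15')
p=ctrl.get_obs()['ee_pos']
for f in ('sd15','sc15'): print(fit(f,'vase',p[0],p[1]+2,p[2]-43))"
```

```text
[ 597.9 -280.8  110.6] 35.5 [[0.0, 1.0], [0.001, 0.011], [-1.0, 0.001]] [58.6  5.6  0.9]
(array([ 595.3, -284. ]), np.float64(153.0), 873)
(array([ 596.6, -273.3]), np.float64(72.5), 504)
```

carry_out:
  commands:
    - [0.025,0.005,0.001,0,0,0]
    - [0.02,0,0,0,0,0]
    - [0,0,0,0,0,0]

```text
t: 31.45
ee_pos: [595.9, -285.1, 63.1]
orientation: [1.204, 1.217, -1.208]
ft_force: [0.5, 0.9, -2.4]
width: 35.4
```

carry_out:
  commands:
    - [0.007,0,0,0,0,0]
    - [0,0,0,0,0,0]

```text
t: 31.7
ee_pos: [595.4, -286.0, 56.5]
orientation: [1.205, 1.216, -1.208]
ft_force: [-0.3, 0.8, -3.3]
width: 35.4
```

carry_out:
  commands:
    - [0.004,0,0,0,0,0]
    - [0,0,0,0,0,0]

```text
t: 31.95
ee_pos: [595.9, -286.4, 53.2]
orientation: [1.205, 1.214, -1.208]
ft_force: [-0.3, 0.1, -2.3]
width: 35.5
```

carry_out:
  commands:
    - [-0.002,0.008,-0.005,0,0,0]
    - [0,0,0,0,0,0]

```text
t: 32.2
ee_pos: [605.1, -281.1, 56.0]
orientation: [1.205, 1.213, -1.207]
ft_force: [-0.4, -1.4, -2.7]
width: 35.4
```

carry_out:
  commands:
    - [0.003,0,0,0,0,0]
    - [0,0,0,0,0,0]

```text
t: 32.45
ee_pos: [605.3, -280.9, 52.8]
orientation: [1.205, 1.213, -1.207]
ft_force: [0.2, -0.3, -1.4]
width: 35.9
```

carry_out:
  commands:
    - [0.003,0,0,0,0,0]
    - [0,0,0,0,0,0]

```text
t: 32.7
ee_pos: [605.7, -281.4, 51.4]
orientation: [1.205, 1.212, -1.206]
ft_force: [-1.0, -0.1, -1.9]
width: 35.5
```

carry_out:
  commands:
    - [0.002,0,0,0,0,0]
    - [0,0,0,0,0,0]

```text
t: 32.95
ee_pos: [606.1, -282.0, 51.5]
orientation: [1.205, 1.21, -1.206]
ft_force: [0.2, 0.2, -3.6]
width: 35.6
```

carry_out:
  commands:
    - [0.002,-0.001,0,0,0,0]
    - [0,0,0,0,0,0]

```text
t: 33.2
ee_pos: [606.0, -282.6, 51.3]
orientation: [1.205, 1.208, -1.205]
ft_force: [-0.1, -0.6, -1.8]
width: 35.2
```

carry_out:
  commands:
    - [0,0,0,0,0,0]
    - [0,0,0,0,0,0]
    - [0,0,0,0,0,0]
    - [0,0,0,0,0,0]
    - [0,0,0,0,0,0]
    - [0,0,0,0,0,0]
  grip: 0

```text
t: 33.95
ee_pos: [606.0, -282.6, 50.3]
orientation: [1.205, 1.208, -1.205]
ft_force: [-0.2, -0.0, 0.5]
width: 87.4
```

carry_out:
  commands:
    - [-0.04,0,0,0,0,0]
    - [-0.05,0,0,0,0,0]
    - [-0.03,-0.04,0.03,0,0,0]
    - [0,-0.03,0.03,0,0,0]
    - [0,-0.03,0,0,0,0]
    - [0,0,0,0,0,0]

```text
t: 34.7
ee_pos: [504.2, -344.7, 174.4]
orientation: [1.203, 1.207, -1.204]
ft_force: [0.3, -0.1, 0.1]
width: 87.9
```

```bash
python3 - <<'E'
from fit import *
snap('wrist','w16');snap('side','sd16');snap('scene','sc16'); print(ctrl.get_obs()['ee_pos'])
for n,k,x,y,z in [('beaker','beaker',468,-204,8),('vase','vase',605,-280,8)]:
    print(n,*[fit(f,k,x,y,z) for f in ('sd16','sc16')],proj('w16',(x,y,z+P[k][-1][0])))
E
python3 d.py 468.5,-203.5,20.5
```

```text
[ 506.67731577 -344.51988474  174.22059981]
beaker (array([ 468.7, -207. ]), np.float64(51.7), 804) (array([ 468.8, -199.7]), np.float64(55.9), 486) [[272.73162822  36.55906784]]
vase (array([ 602.5, -284.8]), np.float64(88.8), 822) (array([ 606.8, -270.1]), np.float64(60.8), 481) [[434.35067646 131.84788683]]
[ 506.7 -344.5  174.2] 87.8 [[0.004, 1.0], [-0.004, 0.008], [-1.0, 0.004]] [ 152.9  -37.7 -142. ]
```

View pics/w16.png

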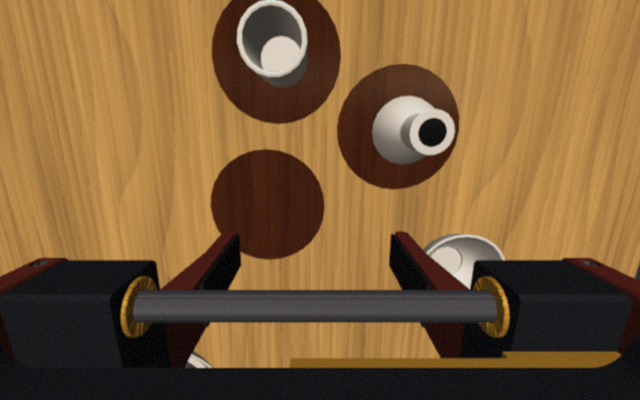

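The vase stands on its new bat (lip at 432,132, predicted 434,132). The beaker rim is at (272,38), as predicted, and bat_vase is empty at (268,205). Now the beaker goes to bat_vase.

carry_out:
  commands:
    - [0,-0.015,-0.05,0,0,0]
    - [0,-0.013,-0.05,0,0,0]
    - [0,-0.01,-0.042,0,0,0]
    - [0.04,0,0,0,0,0]
    - [0,0,0,0,0,0]

```text
t: 35.48
ee_pos: [473.0, -197.6, 132.5]
orientation: [1.199, 1.206, -1.196]
ft_force: [-0.1, -0.5, -0.1]
width: 87.6
```

```bash
python3 d.py 468.5,-203.5,20.5; python3 -c "
from h import *
print(ray('w16',(268,205),8),ray('w16',(399,127),8),ray('w16',(432,132),110))"
```

```text
[ 473.  -197.6  132.5] 87.6 [[0.008, 1.0], [-0.005, 0.013], [-1.0, 0.008]] [112.   -5.4   5.3]
[ 445.68368765 -372.47482013    8.        ] [ 602.90403522 -276.49235181    8.        ] [ 603.01942744 -280.139003    110.        ]
```

carry_out:
  commands:
    - [0.04,-0.005,0.006,0,0,0]
    - [0.035,0,0,0,0,0]
    - [0.02,-0.001,0,0,0,0]
    - [0,0,0,0,0,0]

```text
t: 35.98
ee_pos: [475.7, -206.8, 39.4]
orientation: [1.199, 1.198, -1.191]
ft_force: [0.3, -0.0, 0.2]
width: 87.9
```

```bash
python3 d.py 468.5,-203.5,20.5
```

```text
[ 475.7 -206.8   39.4] 87.9 [[0.015, 1.0], [-0.009, 0.014], [-1.0, 0.015]] [18.8 -7.4 -3.5]
```

carry_out:
  commands:
    - [0.0,-0.007,-0.003,0,0.5,-0.9]
    - [0.017,0,0,0,0,0]
    - [0,0,0,0,0,0]

```text
t: 36.35
ee_pos: [471.1, -204.9, 24.2]
orientation: [1.199, 1.213, -1.197]
ft_force: [-0.4, 0.5, -0.5]
width: 87.8
```

carry_out:
  commands:
    - [0,0,0,0,0,0]
    - [0,0,0,0,0,0]
    - [0,0,0,0,0,0]
    - [0,0,0,0,0,0]
    - [0,0,0,0,0,0]
    - [0,0,0,0,0,0]
    - [0,0,0,0,0,0]
  grip: 1

```text
t: 37.22
ee_pos: [470.9, -204.9, 24.7]
orientation: [1.199, 1.213, -1.197]
ft_force: [-0.3, 0.9, -0.6]
width: 59.9
```

carry_out:
  commands:
    - [-0.03,0,0,0,0,0]
    - [-0.03,0,0,0,0,0]
    - [0,-0.007,0.055,0,0,0]
    - [0,-0.007,0.055,0,0,0]
    - [0,-0.006,0.05,0,0,0]
    - [0,0,0,0,0,0]

```text
t: 37.98
ee_pos: [453.5, -369.3, 86.7]
orientation: [1.196, 1.213, -1.195]
ft_force: [-0.8, 0.8, -2.3]
width: 59.6
```

```bash
python3 d.py 446,-374,20.5
```

```text
[ 453.5 -369.3   86.7] 59.6 [[0.004, 1.0], [-0.003, 0.018], [-1.0, 0.004]] [66.2 -7.8  4.4]
```

carry_out:
  commands:
    - [0.025,-0.009,0.004,0,0,0]
    - [0.022,0,0,0,0,0]
    - [0.004,0,0,0,0,0]
    - [0,0,0,0,0,0]

```text
t: 38.48
ee_pos: [444.3, -371.5, 34.4]
orientation: [1.197, 1.214, -1.195]
ft_force: [-0.0, 0.4, -1.4]
width: 60.0
```

```bash
python3 d.py 446,-373.5,24.5
```

```text
[ 444.3 -371.5   34.4] 60.0 [[0.003, 1.0], [-0.001, 0.017], [-1.0, 0.003]] [9.9 1.6 2. ]
```

carry_out:
  commands:
    - [0.005,0.001,0.002,0,0,0]
    - [0,0,0,0,0,0]

```text
t: 38.72
ee_pos: [446.4, -373.5, 30.4]
orientation: [1.196, 1.213, -1.194]
ft_force: [-0.9, -0.1, -1.9]
width: 59.5
```

carry_out:
  commands:
    - [0.003,0,0,0,0,0]
    - [0,0,0,0,0,0]

```text
t: 38.98
ee_pos: [446.9, -373.8, 27.9]
orientation: [1.196, 1.212, -1.193]
ft_force: [-0.1, -0.2, -1.1]
width: 59.8
```

carry_out:
  commands:
    - [0.002,0,0,0,0,0]
    - [0,0,0,0,0,0]

```text
t: 39.22
ee_pos: [447.0, -373.9, 25.9]
orientation: [1.196, 1.211, -1.193]
ft_force: [-0.6, 0.1, -1.8]
width: 59.8
```

carry_out:
  commands:
    - [0.002,0,0,0,0,0]
    - [0,0,0,0,0,0]

```text
t: 39.48
ee_pos: [447.1, -374.2, 24.7]
orientation: [1.196, 1.211, -1.193]
ft_force: [-0.4, 1.4, -0.6]
width: 59.4
```

At standing height. I release, lift and retreat, then check everything, including a late knock.

carry_out:
  commands:
    - [0.001,0,0,0,0,0]
    - [0,0,0,0,0,0]

```text
t: 39.72
ee_pos: [447.1, -374.3, 24.7]
orientation: [1.196, 1.211, -1.193]
ft_force: [0.1, 0.3, -2.0]
width: 59.5
```

carry_out:
  commands:
    - [0,0,0,0,0,0]
    - [0,0,0,0,0,0]
    - [0,0,0,0,0,0]
    - [0,0,0,0,0,0]
    - [0,0,0,0,0,0]
    - [0,0,0,0,0,0]
  grip: 0

```text
t: 40.48
ee_pos: [447.5, -374.7, 24.4]
orientation: [1.196, 1.21, -1.193]
ft_force: [0.2, 0.5, 0.1]
width: 87.8
```

carry_out:
  commands:
    - [-0.04,0,0,0,0,0]
    - [-0.05,0,0,0,0,0]
    - [-0.05,0,0,0,0,0]
    - [-0.05,-0.02,-0.05,0,0,0]
    - [0,-0.02,-0.06,0,0,0]
    - [0,0,-0.06,0,0,0]
    - [0,0,-0.06,0,0,0]
    - [0,0,0,0,0,0]

```text
t: 41.48
ee_pos: [405.0, -147.7, 211.6]
orientation: [1.199, 1.205, -1.192]
ft_force: [0.5, -0.4, -0.3]
width: 87.8
```

Run:
```python
from fit import *
snap('side','sd17');snap('scene','sc17'); print(ctrl.get_obs()['ee_pos'])
for n,k,x,y,z in [('beaker','beaker',447,-372,8),('vase','vase',605,-280,8)]:
    print(n,*[fit(f,k,x,y,z) for f in ('sd17','sc17')])
a=load('sd17')[3][140:380,200:480]; b=load('sc17')[3][120:360,200:480]
cv2.imwrite('pics/g.png',np.vstack([cv2.resize(i,(350,300),interpolation=2) for i in (a,b)]))
```

```text
[ 406.0693319  -150.63127263  211.79906701]
beaker (array([ 446.6, -375. ]), np.float64(50.8), 1049) (array([ 448.1, -366.6]), np.float64(45.2), 421)
vase (array([ 602.5, -284.9]), np.float64(91.0), 822) (array([ 607.1, -270.1]), np.float64(61.3), 481)
```

View pics/g.png

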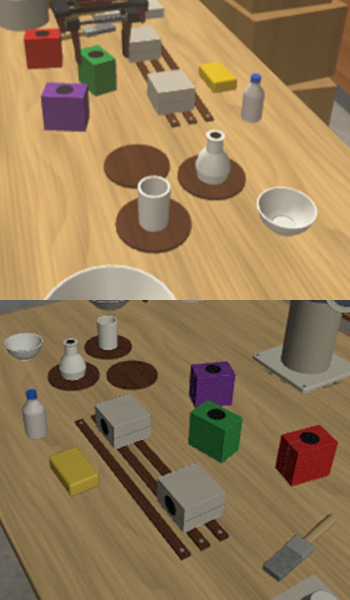

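Final view: beaker and vase are upright on the swapped bats (upper crop 153,205 and 213,165), the spare bat is empty and both moulds are flat with holes facing away (lower 103,433 and 168,508). The look-alikes and bystanders are where they were. I hand in.

```bash
python3 -c "
from workcell import ctrl
print(ctrl.get_obs()['t'],ctrl.close_job())"
```

```text
the job is handed in; nothing more can be done
41.575 None
```

The job is handed in at t = 41.6 s. The beaker and vase have swapped bats, using the spare bat for parking, and both off-white moulds lie tipped over the front batten.

**Moulds:** Only two off-white moulds were present. In the last pictures both lie flat on the battens with the pour hole facing away. I judged their flatness and their position behind the front batten by eye, not by measurement.

**Beaker and vase:** Silhouette fits in the last pictures:

| Pot | Side camera (mm) | Scene camera (mm) | Bat centre (mm) |
|---|---|---|---|
| Beaker | (447, −375) | (448, −367) | (446, −372) |
| Vase | (603, −285) | (607, −270) | (603, −279) |

Every fit is within 10 mm of its bat centre; the limit is 20 mm. I saw no knock on either pot. The spare bat is empty, and the look-alikes and other bench items look unmoved in the last picture.

**Disagreements and failures:**
- **Tool height:** The reported height read about 32 mm lower than the true fingertip height. The first low push therefore tilted mould B, and the first tipping tries passed over its top. I used the corrected height from then on.
- **Gripper near the green block:** While checking that height, the gripper came close to the green look-alike. It did not appear to move in later pictures.
- **Camera fits:** The two fixed cameras differed by 7 to 15 mm in y, so I took values between them and the wrist camera.

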